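Lay down the cheese that stands on edge and slide it home

TASK

One small cheese wheel stands on its edge between two orange chocks on the white ripening board. Push it over so that it lies flat on the board with its green-coated face up, then slide it flat along the board until it touches the raised back rail. Only push it, never pick it up, and leave the other cheeses and the tools on the board where they are.

Things in the scene. Friction and masses are not known exactly. Their poses are not given: they have to be found in the camera images.
- board: White fixed ripening board, 340 (x) x 680 (y) x 15 mm thick, lying on the table. Origin: centre of its underside. Its x axis points away from the robot (board turned up to 0.12 rad), z up. The back rail is a white bar along its whole far edge, 18 mm thick, standing 35 mm above the board's top; its face towards the robot is at x = +150 mm in the board's frame.
- cradle: Two orange plastic chocks fixed on the board, each 18 mm long (along x) x 28 mm (along y) x 14 mm high, their inner faces 73 mm apart along y; they only keep the standing cheese from rolling along y. Origin: midway between them, on the board's top. Its x axis is the axle of the standing cheese, z up.
- cheese: Loose pale yellow cheese wheel to lay down, diameter 100, 40 mm thick, 0.25 to 0.45 kg. One face and the 9 mm of rim beside it are coated green. Stands on its rim between the chocks. Origin: lowest point of the rim at the start, midway between the faces. x axis: the axle, out of the plain face; the green face is on the -x side. z is up at the start. Lying right, x points straight down.
- cheese_center (a point): Centre of that cheese wheel. 65 mm above the table while standing, 35 mm when lying. The green face starts on the robot's side, within 1.4 rad of the board's -x. The wheel tips once it leans 22 degrees and falls away from the pushed face; pushed high on the green face it lands about 70 mm from the cradle's origin. At the rail this centre is at x = +100 mm in the board's frame.
- cheese_left: Bystander: smaller cheese wheel, diameter 90 mm, 40 mm thick, already lying green face up near the rail at the board's left end. Origin: centre of its underside.
- cheese_right: Bystander: the same at the board's right end. Origin: centre of its underside.
- brush: Bystander: rind brush, 160 mm long, lying along its x axis on the board's front right corner. Origin: under its middle.
- trier: Bystander: cheese trier, a steel rod 130 mm long along its x axis with a black 80 mm cross handle at its -x end, lying on the board's front left corner. Origin: on its underside, 60 mm from the handle.
Not all that is in view belongs to the job. Leave any blue or purple look-alike of the cheese alone.

How it is judged (in metres and radians):
On the way, in this order (a step that is already met when the one before it is completed fails the run):
1. the cheese lies flat on the board, green face up (angle between cheese's own x axis and vertical above 3.02 rad and z of cheese_center in the frame of board between 0.03 and 0.04 m), for 0.2 s.
2. the lying cheese is slid to the back rail (all of step 1 and x of cheese_center in the frame of board above 0.094 m), for 0.2 s.
At the end, for the whole second after the job is handed in: The cheese lies flat (within 0.12 rad) on the board with its green face up, at rest, its rim within 6 mm of the back rail; having been laid down first and slid to the rail afterwards (all of step 2 and x of cheese_center in the frame of board below 0.106 m and y of cheese_center in the frame of board between -0.29 and 0.29 m and linear speed of cheese below 0.02 m/s and angular speed of cheese below 0.1 rad/s); the robot touches nothing.
It fails at once if the cheese is lifted: its centre rises 25 mm above its standing height (height (world z) of cheese_center above 0.09 m).
It fails at once if the lying cheese is lifted: its centre is more than 20 mm above its lying height (angle between cheese's own x axis and vertical above 2.99 rad and height (world z) of cheese_center above 0.055 m).
It fails at once if another cheese is moved more than 15 mm (distance of any of cheese_left, cheese_right from where it was at the start of the episode above 0.015 m).
It fails at once if the brush or the trier is moved more than 15 mm (distance of any of brush, trier from where it was at the start of the episode above 0.015 m).
It also fails if it takes over 48 s, if anything falls off the work surface, if the arm or the gripper's body presses on something with over 40 N, if the wrist force passes 120 N, or if a joint passes its speed limit or range.

ROBOT

A 6-joint arm with a two-finger parallel gripper is mounted at the origin on the work surface. World frame = base frame: x ahead of the robot, y to its left, z up, the work surface at z = 0. Lengths are in mm, angles in degrees, forces in N, time in s.
With the tool pointing down it reaches from about 350 to 850 mm from the base axis. Payload 8.1 kg.
Tool frame: the origin (TCP) lies midway between the tips of the shut fingers; the grasp point (between the pads) lies 19 mm behind it (r.tcp_to_grasp is the distance from the TCP to the grasp point, in mm); z points along the fingers, y is the direction in which the jaws open and shut (so a half turn about z gives the same grasp; the last joint's range is limited). The gripper opens to 85 mm and grips with 20 to 120 N. Pads are 22 mm wide; open, the fingers measure 114 mm over their backs; the gripper's body (76 mm by 85 mm) begins 54 mm behind the grasp point. The pads swing forward as they close: fully open they stand 13 mm farther back than shut.
Start: joints at [-72.559, 7.471, 85.268, -0, 87.261, -4.893], TCP at [228.022, -554.988, 231.292] pointing down, gripper open.
Joint ranges: [-169.43, 169.43], [-51.17, 129.36], [1.28, 143.12], [-76.62, 256.62], [0, 156.53], [-152.29, 152.29]. Speed limits (degrees/s): [136.94, 136.94, 159.86, 180, 180, 180].

INTERFACE

Orientations are given as [roll, pitch, yaw] about the fixed x, y, z axes, in that order (R = Rz(yaw) Ry(pitch) Rx(roll)).
In Python, from bench import r gives the robot as it stands.
- The arm moves only by the tool jog_arm, never from a script. Its argument "targets" is a list of rows, each a list of 7 numbers: the shift along the tool's x, y, z in m, then the turn, a rotation vector about the tool's x, y, z in rad, then the closure, from 0 (fully open) to 1 (shut). In form: [[dx, dy, dz, wx, wy, wz, claw], ...]. A call has 1 to 5 rows; each row is the pose to reach, as a shift and turn from the pose commanded when the call began, along the tool's axes at that moment; what a row does not reach only later rows make up. A row lasts 1/12 s, in which the tool goes at most 41.7 mm and 7.16 degrees, less where a joint would pass 70% of its speed; a pose out of reach is approached as far as the arm can. A call with a gripper value outside its range is refused whole. The fingers move at their own pace and stop on an object; "newtons" is the grip in N (left out, the last holds). Time passes only in rows, so rows that repeat a pose let the fingers close. It gives the time, the measured TCP pose, the force and the opening at its end, in the units of the state.
- r.sense(): the state, without advancing time (a new reading comes with each control period).
- r.snapshot(name): name is "scene" or "top" or "wrist"; returns a dict with "pixels" (480x640x3 uint8, red, green, blue), "fx", "fy", "cx", "cy" (pixels), "dist" ([k1, k2, p1, p2, k3] as OpenCV has them; the pictures are not rectified), "origin" and "attitude" of the camera in the world. Camera axes: x right, y down, z forward; pixel columns grow to the right and rows downward; lengths in mm; the calibration is good to about 2 mm. A picture is of the moment at which its call begins. There is no depth.
- r.hand_in(): hands the job in, once; it reports no verdict.
The state is a dict: "time": time; "joint_pos": joint angles; "qd": joint speeds; "joint_efforts": joint torques, N m; "tool_pos": TCP position; "tcp_rot": TCP orientation; "ft_force": force on the tool from outside, world axes, zero at the start; "wrist_torque": the same for the moment, N m; "finger_gap": finger opening in mm.
Only numpy, scipy, OpenCV 4.12 (cv2) and the standard library are available. Lean on these libraries where they do the work, as an engineer would, in place of code of your own. Each camera call takes 0.05 s, during which the arm holds its last target.

## Working session

There is one attempt and no reset: what is moved stays moved. The work goes in short steps, Python scripts to look and compute and a tool call to move; the robot and the scene stay as the last step left them, time stands still between calls to the robot, and variables do not carry over. Pictures are saved under pics/ and viewed, and the job is handed in when it is done.

Besides the shell and the picture viewer there is one more tool, called after "Request:" as name(argument=value, ...) on one line, values as JSON. jog_arm: Moves the arm, as the interface text tells. Its arguments: {"type":"object","properties":{"targets":{"type":"array","items":{"type":"array","items":{"type":"number"}}},"newtons":{"type":"number"}},"required":["targets"]}

```bash
mkdir -p pics; ls
python3 - <<'E'
from bench import r
import cv2,pickle
s=r.sense();print(s)
d={}
for n in("scene","top","wrist"):
    p=r.snapshot(n);d[n]=p
    cv2.imwrite(f"pics/{n}0.png",p["pixels"][:,:,::-1])
    print(n,{k:v for k,v in p.items() if k!="pixels"})
pickle.dump(d,open("s0.pkl","wb"))
E
```

```text
pics
{'time': 0.0, 'joint_pos': array([-7.25590029e+01,  7.51696743e+00,  8.53276039e+01, -6.48183841e-04,
        8.72617077e+01, -4.89195694e+00]), 'qd': array([-0.05795896,  0.00249832, -0.09016577,  0.03446957,  0.03822709,
       -0.09504881]), 'joint_efforts': array([ 4.87098041e-04, -5.69393063e+01, -5.00557065e+01, -2.46501622e-04,
        1.46213325e-02,  1.95247543e-05]), 'tool_pos': array([ 227.85807   , -554.46658856,  230.24110457]), 'tcp_rot': array([-1.79894053e+02, -8.41812964e-03,  2.23329778e+01]), 'ft_force': array([-0.17395748,  0.25078612, -1.11139494]), 'wrist_torque': array([-0.00343626,  0.00731032, -0.0307151 ]), 'finger_gap': 85.49128372985278}
scene {'fx': 594.5396188312636, 'fy': 594.5396188312636, 'cx': 313.6540408052424, 'cy': 246.50244006519122, 'dist': array([0.03623845, 0.        , 0.        , 0.        , 0.        ]), 'origin': array([1447.26458808, -236.32907079,  695.90060895]), 'attitude': array([-124.20199057,   -0.88007724,   75.02640331])}
top {'fx': 501.12639216911055, 'fy': 501.12639216911055, 'cx': 300.2019050183373, 'cy': 234.00557433081127, 'dist': array([-0.13230138,  0.        ,  0.        ,  0.        ,  0.        ]), 'origin': array([ 476.5316985 ,    6.7834024 , 1214.53395334]), 'attitude': array([-175.31306834,    0.51216051,  -89.07379202])}
wrist {'fx': 331.45290320736825, 'fy': 331.45290320736825, 'cx': 323.71430414897355, 'cy': 239.4258620023334, 'dist': array([-0.0320826,  0.       ,  0.       ,  0.       ,  0.       ]), 'origin': array([ 306.20085267, -522.24772757,  372.42180723]), 'attitude': array([ 1.60825616e+02,  6.40417756e-02, -6.76674106e+01])}
```

View pics/top0.png

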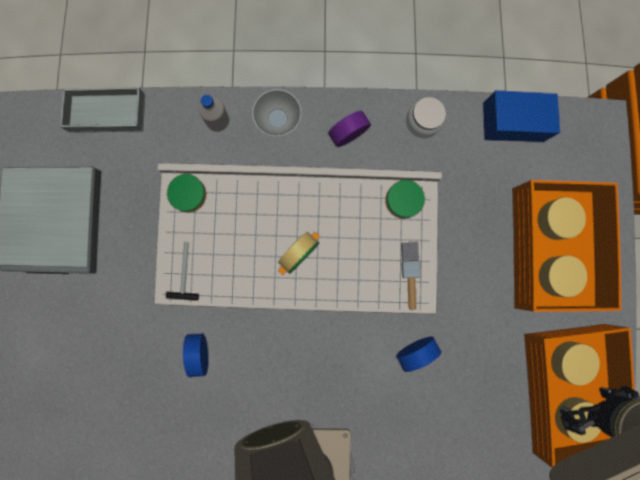

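View pics/scene0.png

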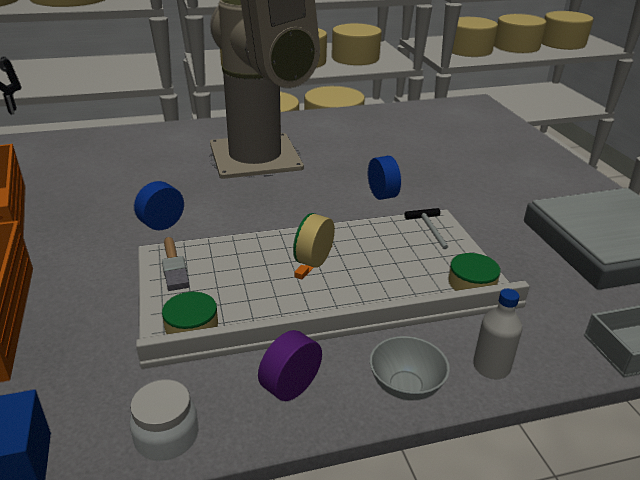

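The top view shows the cheese at about (298,252), with its green face toward the lower right and orange chocks at (313,237) and (282,270). The rail runs from (160,168) to (440,176), the green bystander cheeses are at (186,192) and (405,198), and the brush and trier sit in the front corners.

```bash
cat > h.py <<'E'
import numpy as np,cv2
from scipy.spatial.transform import Rotation as R
def ray(s,uv):
    K=np.array([[s["fx"],0,s["cx"]],[0,s["fy"],s["cy"]],[0,0,1]])
    p=cv2.undistortPoints(np.array(uv,float).reshape(-1,1,2),K,np.array(s["dist"]))[:,0]
    d=np.c_[p,np.ones(len(p))]
    return R.from_euler("xyz",s["attitude"],degrees=True).apply(d)
def plane(s,uv,z):
    d=ray(s,uv);o=s["origin"];return o+d*((z-o[2])/d[:,2])[:,None]
def masks(s):
    hsv=cv2.cvtColor(s["pixels"],cv2.COLOR_RGB2HSV)
    g=lambda a,b:cv2.inRange(hsv,np.array(a),np.array(b))
    return dict(orange=g((5,190,120),(16,255,255)),yellow=g((17,70,80),(32,255,255)),green=g((50,100,40),(85,255,255)),white=g((0,0,150),(179,40,255)))
def cents(m,box,mina=8):
    x0,y0,x1,y1=box;k=np.zeros_like(m);k[y0:y1,x0:x1]=m[y0:y1,x0:x1]
    n,l,st,c=cv2.connectedComponentsWithStats(k)
    return [(tuple(c[i].round(1)),tuple(st[i])) for i in range(1,n) if st[i,4]>=mina]
E
python3 - <<'E'
from h import *
import pickle
d=pickle.load(open("s0.pkl","rb"));s=d["top"];M=masks(s)
for k in("orange","yellow","green"):
    for c,st in cents(M[k],(155,160,445,315)):
        print(k,c,st,[plane(s,[c],z)[0,:2].round(1) for z in(29,55,65)])
# board edge
w=cv2.morphologyEx(M["white"],cv2.MORPH_CLOSE,np.ones((7,7)))
cn=max(cv2.findContours(w[155:320,140:460].copy(),cv2.RETR_EXTERNAL,cv2.CHAIN_APPROX_NONE)[0],key=cv2.contourArea)
b=cv2.boxPoints(cv2.minAreaRect(cn))+[140,155];print(b)
print(plane(s,b,15).round(1)); print(plane(s,b,50).round(1))
c=d["top"]["pixels"][200:300,250:350,::-1]
cv2.imwrite("pics/c0.png",cv2.resize(c,(600,600),interpolation=cv2.INTER_NEAREST))
c=d["top"]["pixels"][155:215,150:450,::-1]
cv2.imwrite("pics/c1.png",cv2.resize(c,(800,160),interpolation=cv2.INTER_NEAREST))
E
```

```text
yellow (np.float64(296.9), np.float64(250.9)) (np.int32(279), np.int32(232), np.int32(39), np.int32(41), np.int32(663)) [array([533.3,  26.1]), array([532.1,  25.7]), array([531.6,  25.5])]
yellow (np.float64(412.6), np.float64(302.2)) (np.int32(412), np.int32(297), np.int32(3), np.int32(10), np.int32(16)) [array([ 415.9, -249.4]), array([ 417.2, -243.8]), array([ 417.7, -241.6])]
green (np.float64(185.4), np.float64(192.2)) (np.int32(168), np.int32(174), np.int32(36), np.int32(37), np.int32(1040)) [array([670.5, 297.8]), array([666.3, 291.4]), array([664.6, 288.9])]
green (np.float64(405.3), np.float64(198.3)) (np.int32(387), np.int32(180), np.int32(37), np.int32(37), np.int32(1063)) [array([ 663.4, -231.8]), array([ 659.3, -226.5]), array([ 657.7, -224.5])]
green (np.float64(303.9), np.float64(256.3)) (np.int32(290), np.int32(243), np.int32(28), np.int32(29), np.int32(76)) [array([520.8,   9.3]), array([519.8,   9.3]), array([519.4,   9.3])]
[[153.61338806 304.17823792]
 [158.11225891 162.46388388]
 [441.14447021 171.44902039]
 [436.64562988 313.16337585]]
[[ 399.2  370.3   15. ]
 [ 746.6  373.    15. ]
 [ 733.9 -324.    15. ]
 [ 389.4 -311.    15. ]]
[[ 401.5  359.7   50. ]
 [ 738.7  362.3   50. ]
 [ 726.4 -314.4   50. ]
 [ 391.9 -301.8   50. ]]
```

View pics/c0.png

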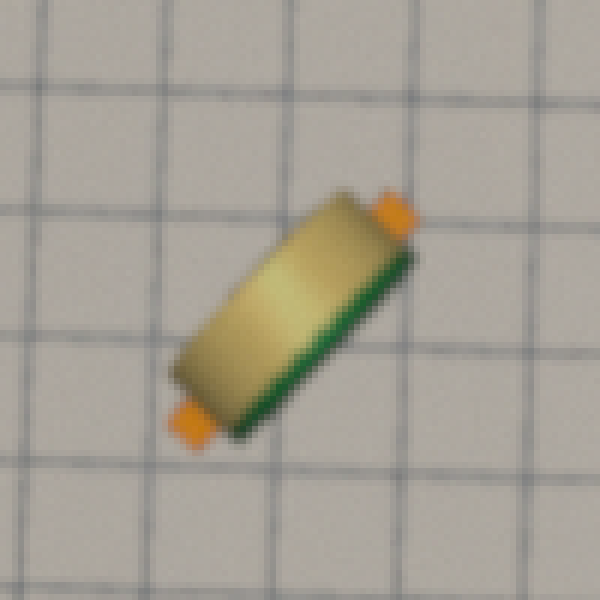

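View pics/c1.png

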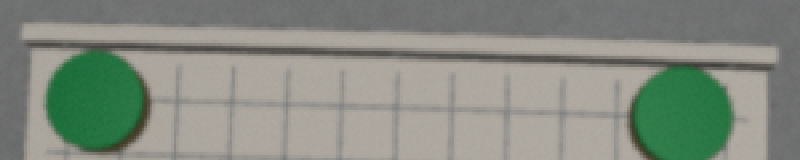

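Run:
```python
from h import *
import pickle
s=pickle.load(open("s0.pkl","rb"))["top"]
f=lambda l,x0,y0,k:[(x0+(u+.5)/k-.5,y0+(v+.5)/k-.5) for u,v in l]
P=plane(s,f([(345,190),(170,370),(412,258),(238,438)],250,200,6),65);print(P.round(1),P.mean(0))
for a,b in((0,1),(2,3)):
    e=P[a]-P[b];print("len",np.linalg.norm(e),"axle yaw",np.degrees(np.arctan2(e[1],e[0]))+90)
Q=plane(s,f([(394,214),(193,425)],250,200,6),29);print("cradle",Q.mean(0),np.linalg.norm(Q[0]-Q[1]),np.degrees(np.arctan2(*(Q[0]-Q[1])[1::-1]))+90)
rt=plane(s,f([(30,41),(770,64)],150,155,800/300),50);rb=plane(s,f([(30,47),(770,70)],150,155,800/300),15);print("rail",rt,rb)
e=rt[0]-rt[1];print("board y dir",np.degrees(np.arctan2(e[1],e[0]))-90)
```

```text
[[577.2   2.8  65. ]
 [507.1  68.7  65. ]
 [551.5 -23.2  65. ]
 [481.6  42.2  65. ]] [529.34859997  22.63342293  65.        ]
len 96.16964232467514 axle yaw 46.79204128724234
len 95.7224602127431 axle yaw 46.874364773830145
cradle [528.8556302   22.17176095  29.        ] 115.00713347036731 47.33049360363348
rail [[ 720.20144433  354.46386746   50.        ]
 [ 708.74448123 -307.52313179   50.        ]] [[ 721.88146201  364.63729226   15.        ]
 [ 710.13032783 -316.88672909   15.        ]]
board y dir -0.9915150954585386
```

Request:
jog_arm(targets=[[0.03,-0.0265,0,0,0,-0.087,1],[0.06,-0.053,0,0,0,-0.174,1],[0.09,-0.0795,0,0,0,-0.261,1],[0.12,-0.106,0,0,0,-0.348,1],[0.15,-0.1325,0,0,0,-0.431,1]], newtons=60)

```text
time: 0.57
tool_pos: [316.6, -373.6, 230.8]
tcp_rot: [-180.0, -0.0, 47.2]
ft_force: [0.0, -0.4, 0.1]
finger_gap: 25.8
```

```bash
cat > go.py <<'E'
import sys
from h import *
from bench import r
x,y,z,yaw=map(float,sys.argv[1:5]);s=r.sense()
T=R.from_euler("xyz",s["tcp_rot"],degrees=True);G=R.from_euler("xyz",[180,0,yaw],degrees=True)
print("t",s["time"],"pos",s["tool_pos"].round(1),s["tcp_rot"].round(2),"F",s["ft_force"].round(1),"gap",round(s["finger_gap"],1))
print("shift",(T.inv().apply(np.array([x,y,z])-s["tool_pos"])/1000).round(4),"rot",(T.inv()*G).as_rotvec().round(4))
E
python3 go.py 487 -22 150 47
```

```text
t 0.5667 pos [ 316.6 -373.6  230.8] [-1.7997e+02 -1.0000e-02  4.7240e+01] F [ 0.  -0.4  0.1] gap 25.8
shift [ 0.3738 -0.1136  0.081 ] rot [-0.0006 -0.0002  0.0042]
```

Request:
jog_arm(targets=[[0.037,-0.011,0,0,0,0,1],[0.074,-0.022,0,0,0,0,1],[0.111,-0.033,0,0,0,0,1],[0.148,-0.044,0,0,0,0,1],[0.185,-0.055,0,0,0,0,1]])

```text
time: 0.98
tool_pos: [402.5, -200.7, 231.2]
tcp_rot: [180.0, -0.0, 47.0]
ft_force: [0.5, -0.6, -0.1]
finger_gap: 0.2
```

Request:
jog_arm(targets=[[0.035,-0.011,0,0,0,0,1],[0.07,-0.022,0,0,0,0,1],[0.105,-0.033,0,0,0,0,1],[0.14,-0.044,0,0,0,0,1],[0.16,-0.05,0,0,0,0,1]])

```text
time: 1.4
tool_pos: [475.5, -48.1, 231.2]
tcp_rot: [-180.0, -0.1, 47.1]
ft_force: [0.4, -1.4, 0.8]
finger_gap: 0.0
```

```bash
python3 go.py 487 -22 102 47
```

```text
t 1.4 pos [475.5 -48.1 231.2] [-1.7997e+02 -5.0000e-02  4.7140e+01] F [ 0.4 -1.4  0.8] gap 0.0
shift [ 0.0268 -0.0092  0.1292] rot [-0.0005 -0.001   0.0024]
```

Request:
jog_arm(targets=[[0,-0.004,0.035,0,0,0,1],[0.005,-0.004,0.07,0,0,0,1],[0.01,-0.004,0.105,0,0,0,1],[0.01,-0.004,0.129,0,0,0,1],[0.01,-0.004,0.129,0,0,0,1]])

```text
time: 1.82
tool_pos: [474.1, -40.2, 96.0]
tcp_rot: [-179.5, 0.3, 47.1]
ft_force: [-0.4, -0.6, -0.4]
finger_gap: 0.3
```

```bash
python3 go.py 487 -22 102 47
python3 - <<'E'
from bench import r
import cv2
a=[]
p=r.snapshot("top")["pixels"][180:300,220:380,::-1];a=cv2.resize(p,(640,480))
cv2.imwrite("pics/t1.png",a)
p=r.snapshot("scene")["pixels"][120:360,130:530,::-1];cv2.imwrite("pics/s1.png",cv2.resize(p,(800,480)))
E
```

```text
t 1.8167 pos [474.1 -40.2  96. ] [-179.49    0.32   47.06] F [-0.4 -0.6 -0.4] gap 0.3
shift [ 0.0221 -0.003  -0.0061] rot [-0.0089  0.0056  0.0011]
```

View pics/t1.png

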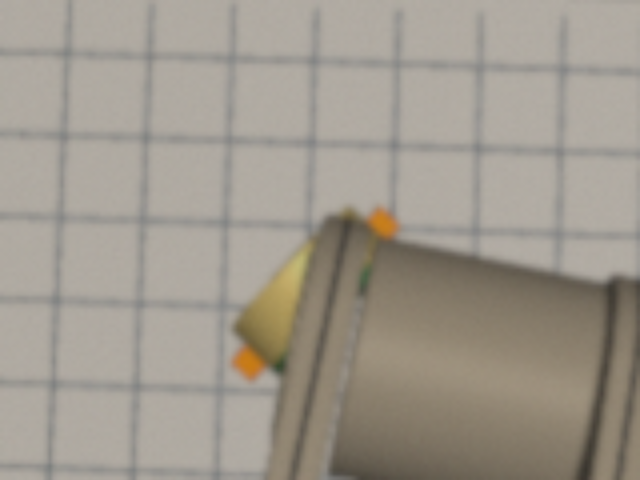

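View pics/s1.png

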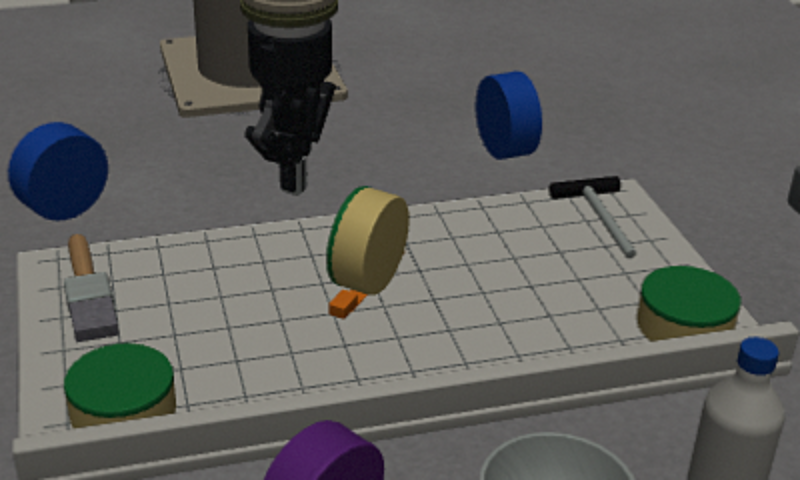

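The fingers (scene crop, 290,190) stand clear of the green face, and the wheel is still upright between its chocks. I'll approach now.

Request:
jog_arm(targets=[[0.008,-0.003,-0.006,0,0,0,1],[0.016,-0.003,-0.006,0,0,0,1],[0.024,-0.003,-0.006,0,0,0,1],[0.032,-0.003,-0.006,0,0,0,1],[0.032,-0.003,-0.006,0,0,0,1]])

```text
time: 2.33
tool_pos: [500.1, -14.8, 109.5]
tcp_rot: [179.9, -0.1, 47.1]
ft_force: [-0.6, -0.3, -0.6]
finger_gap: -0.2
```

Request:
jog_arm(targets=[[0.004,0,0,0,0,0,1],[0.008,0,0,0,0,0,1],[0.012,0,0,0,0,0,1],[0.016,0,0,0,0,0,1],[0.02,0,0,0,0,0,1]])

```text
time: 2.75
tool_pos: [512.0, -1.1, 108.2]
tcp_rot: [-180.0, 0.0, 47.0]
ft_force: [-0.8, -0.6, 0.6]
finger_gap: 0.1
```

```bash
python3 go.py 529 22.5 102 47
```

```text
t 2.75 pos [512.   -1.1 108.2] [-1.7999e+02  2.0000e-02  4.7020e+01] F [-0.8 -0.6  0.6] gap 0.1
shift [ 0.0289 -0.0037  0.0062] rot [-0.0002  0.0003  0.0003]
```

Request:
jog_arm(targets=[[-0.008,-0.003,0.002,0,0,0,1],[-0.01,-0.003,0.007,0,0,0,1],[-0.01,-0.003,0.007,0,0,0,1],[-0.003,-0.003,0.007,0,0,0,1],[0.002,-0.003,0.007,0,0,0,1]])

```text
time: 3.17
tool_pos: [511.3, 2.3, 101.3]
tcp_rot: [180.0, -0.0, 47.0]
ft_force: [-0.8, -0.2, 0.8]
finger_gap: -0.3
```

Request:
jog_arm(targets=[[0.003,0,0,0,0,0,1],[0.006,0,0,0,0,0,1],[0.009,0,0,0,0,0,1],[0.012,0,0,0,0,0,1],[0.015,0,0,0,0,0,1]])

```text
time: 3.58
tool_pos: [521.6, 13.5, 101.3]
tcp_rot: [180.0, -0.0, 47.0]
ft_force: [-0.2, 0.2, 0.6]
finger_gap: -0.0
```

```bash
python3 go.py 529 22.5 102 47;python3 - <<'E'
from bench import r
import cv2
p=r.snapshot("scene")["pixels"][120:360,130:530,::-1];cv2.imwrite("pics/s2.png",cv2.resize(p,(800,480)))
E
```

```text
t 3.5833 pos [521.6  13.5 101.3] [180.    -0.    47.04] F [-0.2  0.2  0.6] gap -0.0
shift [ 0.0116 -0.0007 -0.0007] rot [ 0.     -0.0001  0.0007]
```

View pics/s2.png

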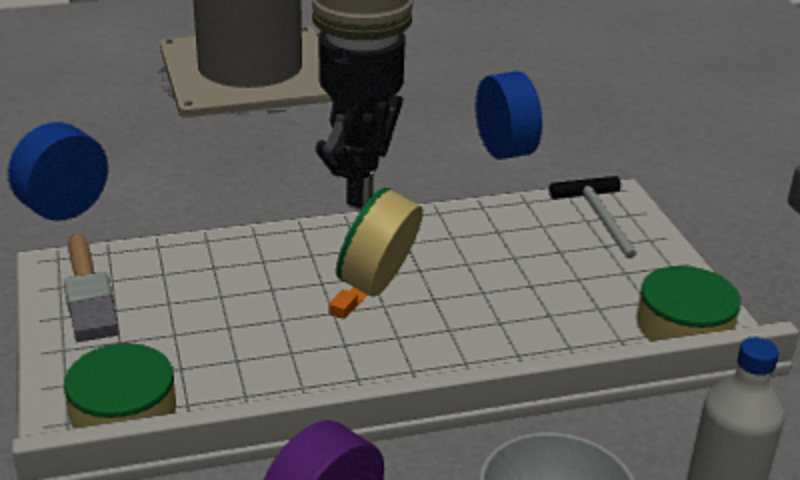

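The wheel is tipping: its top is at about (400,195) in the crop and leans away from the fingers. I'll keep pushing.

Request:
jog_arm(targets=[[0.003,0,0,0,0,0,1],[0.006,0,0,0,0,0,1],[0.009,0,0,0,0,0,1],[0.012,0,0,0,0,0,1],[0.015,0,0,0,0,0,1]])

```text
time: 4.05
tool_pos: [531.7, 24.4, 101.3]
tcp_rot: [180.0, -0.0, 47.0]
ft_force: [-0.5, 1.1, -0.7]
finger_gap: -0.0
```

Request:
jog_arm(targets=[[0.003,0,0,0,0,0,1],[0.006,0,0,0,0,0,1],[0.009,0,0,0,0,0,1],[0.012,0,0,0,0,0,1],[0.015,0,0,0,0,0,1]])

```text
time: 4.47
tool_pos: [541.9, 35.4, 101.3]
tcp_rot: [-180.0, -0.0, 47.0]
ft_force: [0.1, 0.4, 0.3]
finger_gap: -0.3
```

```bash
python3 go.py 529 22.5 102 47;python3 - <<'E'
from bench import r
import cv2
p=r.snapshot("scene")["pixels"][120:360,130:530,::-1];cv2.imwrite("pics/s3.png",cv2.resize(p,(800,480)))
E
```

```text
t 4.4667 pos [541.9  35.4 101.3] [-180.     -0.     47.03] F [0.1 0.4 0.3] gap -0.3
shift [-0.0183 -0.0007 -0.0007] rot [-0.     -0.      0.0005]
```

View pics/s3.png

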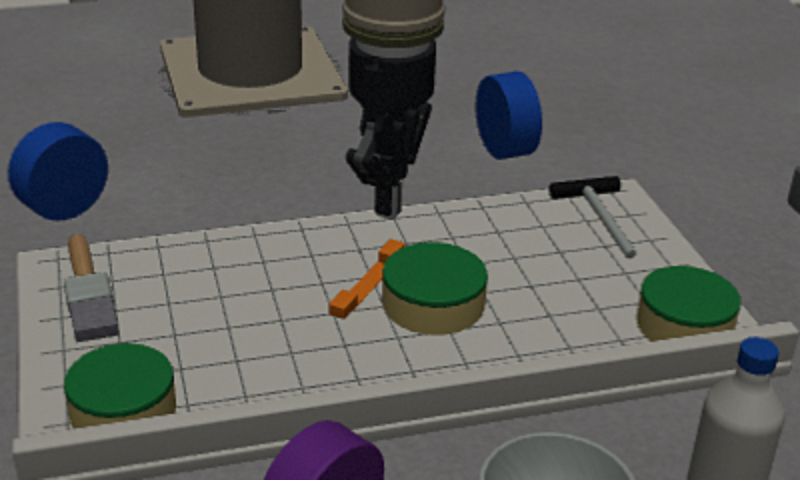

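The wheel now lies green face up at about (435,275) in the crop, clear of the chocks. Next I'll measure where it is.

Run:
```python
from h import *
from bench import r
for n,b in(("scene",(300,200,400,320)),("top",(150,160,400,300))):
    s=r.snapshot(n);m=masks(s)["green"]
    for c,st in cents(m,b,100):
        x0,y0,x1,y1=b;k=np.zeros_like(m);k[y0:y1,x0:x1]=m[y0:y1,x0:x1]
        cn=max(cv2.findContours(k,cv2.RETR_EXTERNAL,cv2.CHAIN_APPROX_NONE)[0],key=cv2.contourArea) if n=="scene" else None
        print(n,c,st,plane(s,[c],55)[0].round(1))
        if cn is not None:
            P=plane(s,cn[:,0],55)[:,:2].astype(np.float32);print(cv2.minEnclosingCircle(P))
```

```text
scene (np.float64(347.1), np.float64(256.6)) (np.int32(322), np.int32(241), np.int32(52), np.int32(33), np.int32(1299)) [586.1  69.1  55. ]
((584.8975219726562, 68.12250518798828), 52.556610107421875)
top (np.float64(185.4), np.float64(192.2)) (np.int32(168), np.int32(174), np.int32(36), np.int32(37), np.int32(1042)) [666.3 291.4  55. ]
top (np.float64(394.3), np.float64(198.6)) (np.int32(387), np.int32(182), np.int32(13), np.int32(34), np.int32(318)) [ 658.1 -200.5   55. ]
```

Request:
jog_arm(targets=[[-0.001,-0.011,0,0,0,0.12,0.4],[-0.002,-0.022,0,0,0,0.24,0.4],[-0.003,-0.033,0,0,0,0.36,0.4],[-0.004,-0.044,0,0,0,0.48,0.4],[-0.004,-0.054,0,0,0,0.6,0.4]])

```text
time: 5.03
tool_pos: [498.8, 69.2, 101.2]
tcp_rot: [-180.0, 0.0, 12.3]
ft_force: [-0.5, 0.3, -0.4]
finger_gap: 51.3
```

Request:
jog_arm(targets=[[0,0,0,0,0,0.12,0.4],[0,0,0,0,0,0.238,0.4],[0,0,0,0,0,0.238,0.4],[0,0,0,0,0,0.238,0.4]])

```text
time: 5.37
tool_pos: [499.5, 69.0, 101.4]
tcp_rot: [180.0, -0.0, -0.8]
ft_force: [-0.0, -0.9, 0.4]
finger_gap: 51.6
```

```bash
python3 go.py 498 70 34 -1;python3 - <<'E'
from bench import r
import cv2
p=r.snapshot("scene")["pixels"][120:360,130:530,::-1];cv2.imwrite("pics/s4.png",cv2.resize(p,(800,480)))
E
```

```text
t 5.3667 pos [499.5  69.  101.4] [ 1.8e+02 -1.0e-02 -7.7e-01] F [-0.  -0.9  0.4] gap 51.6
shift [-0.0015 -0.001   0.0674] rot [ 0.     -0.0001  0.004 ]
```

View pics/s4.png

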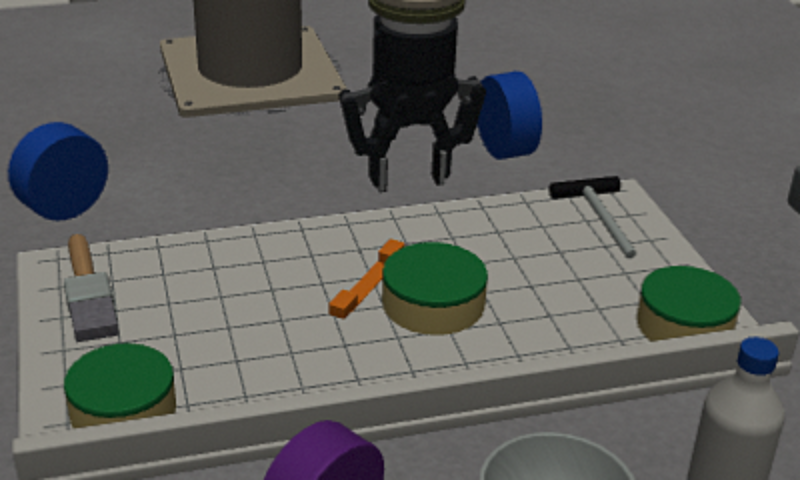

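The fingers (crop 378,190 and 440,185) are open about 51 mm behind the cheese. Now I'll lower them and push.

Request:
jog_arm(targets=[[-0.003,-0.001,0.02,0,0,0,0.4],[-0.003,-0.001,0.04,0,0,0,0.4],[-0.003,-0.001,0.055,0,0,0,0.4],[-0.003,-0.001,0.067,0,0,0,0.4],[-0.003,-0.001,0.067,0,0,0,0.4]])

```text
time: 5.83
tool_pos: [494.4, 69.8, 31.5]
tcp_rot: [180.0, 0.3, -0.9]
ft_force: [0.1, -0.5, -0.1]
finger_gap: 51.1
```

Request:
jog_arm(targets=[[0.005,0,0,0,0,0,0.4],[0.01,0,0,0,0,0,0.4],[0.015,0,0,0,0,0,0.4],[0.02,0,0,0,0,0,0.4],[0.025,0,0,0,0,0,0.4]])

```text
time: 6.25
tool_pos: [522.7, 69.7, 35.2]
tcp_rot: [-180.0, -0.1, -1.0]
ft_force: [-4.3, 0.5, 3.7]
finger_gap: 51.1
```

Request:
jog_arm(targets=[[0.004,0,0,0,0,0,0.4],[0.008,0,0,0,0,0,0.4],[0.012,0,0,0,0,0,0.4],[0.016,0,0,0,0,0,0.4],[0.02,0,0,0,0,0,0.4]])

```text
time: 6.67
tool_pos: [541.5, 69.3, 34.2]
tcp_rot: [180.0, 0.0, -1.0]
ft_force: [-4.4, -0.3, 2.4]
finger_gap: 51.2
```

```bash
python3 go.py 615 69 34 -1;python3 - <<'E'
from bench import r
import cv2
p=r.snapshot("scene")["pixels"][120:360,130:530,::-1];cv2.imwrite("pics/s5.png",cv2.resize(p,(800,480)))
E
```

```text
t 6.6667 pos [541.5  69.3  34.2] [ 1.7999e+02  5.0000e-02 -9.7000e-01] F [-4.4 -0.3  2.4] gap 51.2
shift [ 0.0735 -0.0009  0.0001] rot [0.0001 0.0008 0.0004]
```

View pics/s5.png

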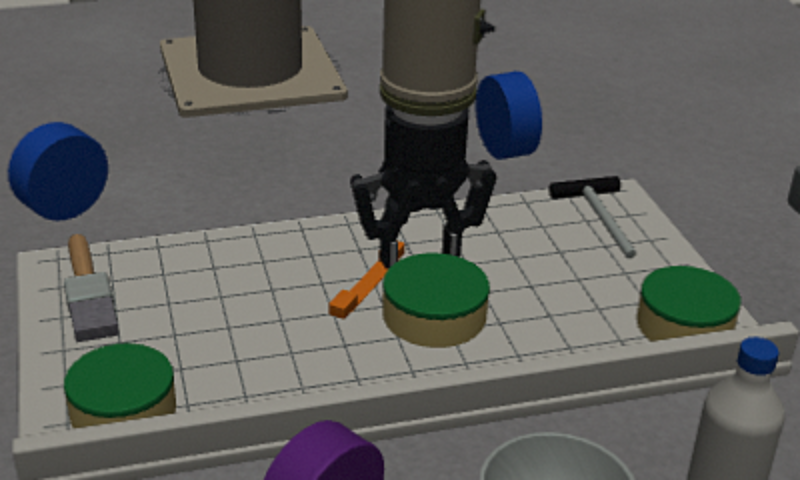

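The fingers straddle the rear of the cheese and are sliding it squarely (centre about 437,288 in the crop). I'll keep pushing toward the rail.

Request:
jog_arm(targets=[[0.005,0,0,0,0,0,0.4],[0.01,0,0,0,0,0,0.4],[0.015,0,0,0,0,0,0.4],[0.02,0,0,0,0,0,0.4],[0.025,0,0,0,0,0,0.4]])

```text
time: 7.13
tool_pos: [566.9, 68.8, 34.2]
tcp_rot: [180.0, 0.0, -1.0]
ft_force: [-2.8, 0.1, 1.0]
finger_gap: 51.5
```

Request:
jog_arm(targets=[[0.005,0,0,0,0,0,0.4],[0.01,0,0,0,0,0,0.4],[0.015,0,0,0,0,0,0.4],[0.02,0,0,0,0,0,0.4],[0.025,0,0,0,0,0,0.4]])

```text
time: 7.55
tool_pos: [592.0, 68.4, 34.2]
tcp_rot: [180.0, 0.0, -1.0]
ft_force: [-2.8, -0.4, 0.7]
finger_gap: 51.5
```

Request:
jog_arm(targets=[[0.003,0,0,0,0,0,0.4],[0.005,0,0,0,0,0,0.4],[0.007,0,0,0,0,0,0.4],[0.009,0,0,0,0,0,0.4]])

```text
time: 7.88
tool_pos: [600.5, 68.3, 34.3]
tcp_rot: [-180.0, 0.0, -1.0]
ft_force: [-3.0, -0.7, 0.9]
finger_gap: 51.2
```

```bash
python3 go.py 615 69 34 -1;python3 - <<'E'
from bench import r
import cv2
p=r.snapshot("scene")["pixels"][120:360,130:530,::-1];cv2.imwrite("pics/s6.png",cv2.resize(p,(800,480)))
E
```

```text
t 7.8833 pos [600.5  68.3  34.3] [-1.8e+02  2.0e-02 -9.8e-01] F [-3.  -0.7  0.9] gap 51.2
shift [ 0.0145 -0.0009  0.0003] rot [-0.      0.0003  0.0003]
```

View pics/s6.png

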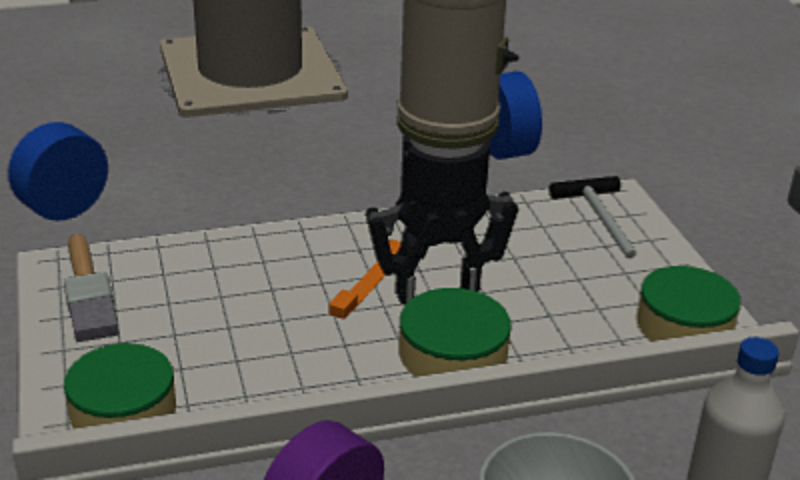

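The cheese is nearly at the rail (front edge at crop y≈372), so I'll creep forward while watching the force.

Request:
jog_arm(targets=[[0.001,0,0,0,0,0,0.4],[0.002,0,0,0,0,0,0.4],[0.003,0,0,0,0,0,0.4],[0.004,0,0,0,0,0,0.4],[0.005,0,0,0,0,0,0.4]])

```text
time: 8.35
tool_pos: [605.6, 68.2, 34.3]
tcp_rot: [-180.0, -0.0, -1.0]
ft_force: [-2.8, -0.4, -1.4]
finger_gap: 51.1
```

Request:
jog_arm(targets=[[0.001,0,0,0,0,0,0.4],[0.002,0,0,0,0,0,0.4],[0.003,0,0,0,0,0,0.4]])

```text
time: 8.6
tool_pos: [608.6, 68.2, 34.3]
tcp_rot: [180.0, -0.0, -1.0]
ft_force: [-2.0, -0.9, 0.3]
finger_gap: 51.0
```

Request:
jog_arm(targets=[[0.001,0,0,0,0,0,0.4],[0.002,0,0,0,0,0,0.4]])

```text
time: 8.77
tool_pos: [610.6, 68.1, 34.3]
tcp_rot: [-180.0, 0.0, -1.0]
ft_force: [-1.9, -1.3, -0.6]
finger_gap: 51.2
```

Request:
jog_arm(targets=[[0.001,0,0,0,0,0,0.4],[0.002,0,0,0,0,0,0.4]])

```text
time: 8.93
tool_pos: [611.8, 68.1, 34.1]
tcp_rot: [-180.0, 0.1, -1.0]
ft_force: [-9.0, 0.9, 4.6]
finger_gap: 51.3
```

Request:
jog_arm(targets=[[0.001,0,0,0,0,0,0.4],[0.002,0,0,0,0,0,0.4]])

```text
time: 9.1
tool_pos: [612.0, 68.1, 34.0]
tcp_rot: [180.0, 0.3, -1.0]
ft_force: [-20.3, -1.0, 13.5]
finger_gap: 51.1
```

```bash
python3 go.py 615 69 34 -1;python3 - <<'E'
from bench import r
import cv2
p=r.snapshot("scene")["pixels"][240:340,300:420,::-1];cv2.imwrite("pics/s7.png",cv2.resize(p,(720,600)))
E
```

```text
t 9.1 pos [612.   68.1  34. ] [179.99   0.34  -0.98] F [-20.3  -1.   13.5] gap 51.1
shift [ 0.003  -0.0009 -0.0001] rot [0.0003 0.0059 0.0004]
```

View pics/s7.png

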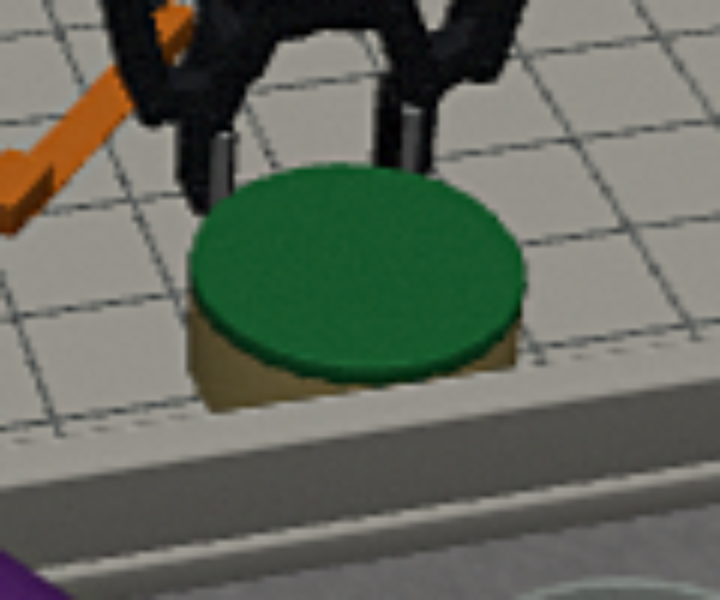

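The force rose to 20 N with the TCP stalled at x=612, and the picture shows the cheese flat against the rail. I'll back off gently, then rise.

Request:
jog_arm(targets=[[-0.002,0,0,0,0,0,0.4],[-0.004,0,0,0,0,0,0.4],[-0.008,0,0,0,0,0,0.4],[-0.016,0,0,0,0,0,0.4],[-0.03,0,0,0,0,0,0.4]])

```text
time: 9.57
tool_pos: [585.2, 68.5, 34.8]
tcp_rot: [-180.0, -0.1, -1.0]
ft_force: [0.4, 0.1, 0.9]
finger_gap: 51.2
```

Request:
jog_arm(targets=[[-0.02,0,-0.01,0,0,0,0.4],[-0.04,0,-0.03,0,0,0,0.4],[-0.06,0,-0.06,0,0,0,0.4],[-0.08,0,-0.09,0,0,0,0.4],[-0.1,0,-0.12,0,0,0,0.4]])

```text
time: 9.98
tool_pos: [482.9, 70.3, 155.1]
tcp_rot: [-180.0, 0.0, -1.0]
ft_force: [-0.1, 0.1, 1.1]
finger_gap: 51.6
```

Request:
jog_arm(targets=[[-0.03,0,-0.02,0,0,0,0.4],[-0.05,0,-0.03,0,0,0,0.4],[-0.05,0,-0.03,0,0,0,0.4],[-0.05,0,-0.03,0,0,0,0.4]])

```text
time: 10.32
tool_pos: [434.8, 71.3, 185.4]
tcp_rot: [-180.0, -0.2, -1.0]
ft_force: [1.2, -0.5, -0.3]
finger_gap: 51.2
```

Run:
```python
from h import *
from bench import r
s=r.snapshot("top");m=masks(s)["green"]
for c,st in cents(m,(150,160,445,310),50): print(c,st,plane(s,[c],55)[0].round(1))
cv2.imwrite("pics/t8.png",cv2.resize(s["pixels"][150:330,140:460,::-1],(800,450)))
print(r.sense()["ft_force"].round(1))
s=r.snapshot("scene");cv2.imwrite("pics/s8.png",s["pixels"][:,:,::-1])
```

```text
(np.float64(185.4), np.float64(192.2)) (np.int32(168), np.int32(174), np.int32(36), np.int32(37), np.int32(1043)) [666.3 291.4  55. ]
(np.float64(279.7), np.float64(194.0)) (np.int32(260), np.int32(174), np.int32(41), np.int32(41), np.int32(1320)) [664.6  68.2  55. ]
(np.float64(405.3), np.float64(198.2)) (np.int32(387), np.int32(180), np.int32(37), np.int32(37), np.int32(1058)) [ 659.5 -226.5   55. ]
[-0.4 -0.1 -0.5]
```

View pics/t8.png

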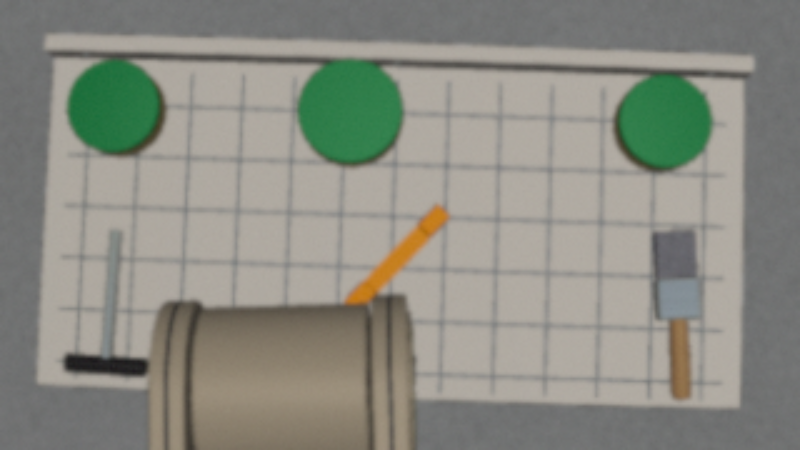

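View pics/s8.png

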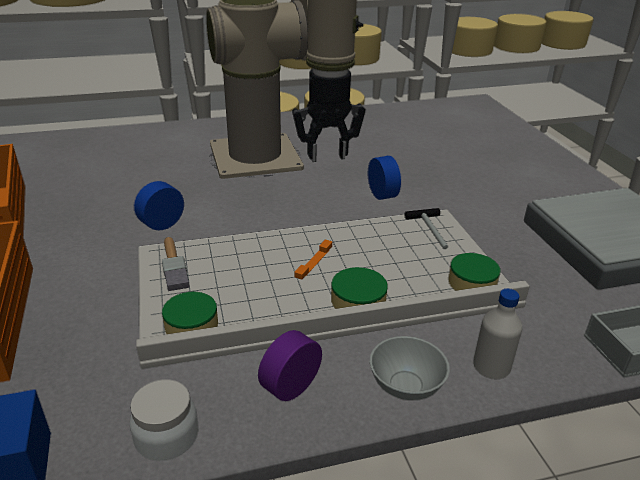

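The cheese is flat, green face up, at the rail (top crop 350,110). Its centre measures (664.6, 68.2), and the rail face there is at x≈715. The bystanders have not moved, so I'm handing in.

```bash
python3 -c "
from bench import r
print(r.hand_in())"
```

```text
the job is handed in; nothing more can be done
None
```

I pushed the standing cheese over with the shut fingers high on its green face, and it fell flat with the green face up. I then slid it to the back rail with the fingers half open behind its rim. At the rail the tool stalled at x = 612 mm with about 20 N of push. I backed off and handed in at about 10 s.

- **Cheese position:** the last top view put its centre at (664.6, 68.2) mm, so its rim is about 1 mm from the measured rail face at x ≈ 715 mm. That is within the 2 mm calibration error, and the rise in force also points to contact.
- **Bystander cheeses:** the two bystander cheeses moved no more than 0.2 mm in the pictures.
- **Tools:** the brush and trier looked untouched; I checked them by eye only.
- **Arm:** it was clear of everything, with no force reading beyond noise.

No check failed. The only disagreement was where the cheese landed: the scene camera put it about 9 mm from the predicted spot, which did not matter for the push. Handing in reported no verdict.

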